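# Sift the small steel balls out of the clips and battery

## Task

Small steel balls got swept up together with two binder clips and a battery in the handled sieve. Lift the sieve by its blue bar, hold it level just above the green tray and shake it side to side until all five balls have fallen through into the tray. Then set the sieve down upright on the worktop beside the tray, with the clips and the battery still in it.

Things in the scene. Friction and masses are not known exactly. Their poses are not given: they have to be found in the camera images.
- sieve: Open rectangular aluminium basket sieve with a bail handle, loose, about 0.26 kg loaded. Outer size 99 mm (its x) x 108 mm (its y), walls 4 mm thick, 45 mm high; origin at the centre of its underside, z up. The balls stay in it while it is carried smoothly; brisk shaking along its y (strokes of 3 to 6 cm, about 0.3 m/s, quick reversals) makes them fall through.
- sieve_handle (a point): Centre of the blue bar of the sieve's handle, 95 mm above the sieve's underside. The bar runs along x, 99 mm long, 14 mm wide (y), 14 mm tall, between two 14 mm wide uprights at the sieve's x ends; it can be gripped from above with the fingers closing along y.
- sieve_floor (a point): Centre of the sieve's floor, 13 mm above its underside. A solid shallow trough runs along x through the middle (y -16 to +16 mm), rising at 5 and then 15 degrees to lips 2.8 mm above its middle; the balls start in it. On both sides of it lies a steel grid (top 14 mm above the underside) with 15 x 15 mm openings.
- tray: Green open tray, fixed to the worktop; outer size 140 mm (its x) x 180 mm (its y), walls 4 mm thick and 35 mm high (38 mm with the rounded rim), floor 4 mm thick; origin at the centre of its underside. A fixed blue bag sealer stands behind and between tray and sieve (front end at x = 0.53 m, y from -0.16 to -0.10 m, its raised arm up to 185 mm high): carry the sieve past in front of it.
- ball_1_center (a point): Centre of a dark steel ball, 11 mm in diameter, 10 g; starts in the sieve's trough.
- ball_2_center (a point): Centre of a dark steel ball, 11 mm in diameter, 10 g; starts in the sieve's trough.
- ball_3_center (a point): Centre of a dark steel ball, 11 mm in diameter, 10 g; starts in the sieve's trough.
- ball_4_center (a point): Centre of a dark steel ball, 11 mm in diameter, 10 g; starts in the sieve's trough.
- ball_5_center (a point): Centre of a dark steel ball, 11 mm in diameter, 10 g; starts in the sieve's trough.
- battery: Green and yellow cylindrical battery, 50 mm long, 15 mm across, loose in the sieve, too large for its openings; origin at the middle of its underside, y along it.
- black_clip: Black binder clip, 25 x 22 x 20 mm, loose in the sieve, too large for its openings; origin at the centre of its underside.
- blue_clip: Blue binder clip, 25 x 22 x 20 mm, loose in the sieve, too large for its openings; origin at the centre of its underside.

How it is judged:
By the outcome, as a careful person would: the job done as asked, in the order asked, and still so for the second after the job is handed in, with the robot touching nothing.
It also fails if it takes over 58 s, if anything falls off the work surface, if the arm or the gripper's body presses on something with over 40 N, if the wrist force passes 120 N, or if a joint passes its speed limit or range.

## Robot

A 6-joint arm with a two-finger parallel gripper is mounted at the origin on a cart in front of the work surface, level with it; the furniture and walls round the work are solid. World frame = base frame: x ahead of the robot, y to its left, z up, the work surface at z = 0. Lengths are in m, angles in rad, forces in N, time in s.
With the tool pointing down it reaches from about 0.25 to 0.8 m from the base axis. Payload 3.9 kg.
Tool frame: the origin (TCP) lies midway between the tips of the shut fingers; the grasp point (between the pads) lies 19 mm behind it; z points along the fingers, y is the line along which they close (so a half turn about z gives the same grasp; the last joint's range is limited). The gripper opens to 85 mm and grips with 20 to 120 N. Pads are 22 mm wide; open, the fingers measure 114 mm over their backs; the gripper's body (76 mm by 85 mm) begins 54 mm behind the grasp point. The pads swing forward as they close: fully open they stand 13 mm farther back than shut.
Start: joints at [-1.181, 0.26, -0.138, 1.173, 0, 1.571], TCP at [0.199, -0.486, 0.231] pointing down, gripper open.
Joint ranges: [-2.78, 2.78], [-0.83, 1.72], [-1.28, 1.37], [-1.9, 2.12], [-1.57, 1.48], [-3.14, 3.14]. Speed limits (rad/s): [2.57, 2.57, 3.14, 3.14, 3.14, 3.14].

## Interface

Orientations are given as a rotation vector (axis times angle).
In Python, from bench import robot gives the robot as it stands.
- The arm moves only by the tool play_rows, never from a script. Its argument "commands" is one flat list of numbers, 7 for each row, row after row: the turn, a rotation vector about the tool's x, y, z in rad, then the shift along the tool's x, y, z in mm, then the finger opening in mm, from 0 to 85.4. In form: [ax, ay, az, tx, ty, tz, grip, ax, ay, az, tx, ty, tz, grip, ...]. A call has 1 to 12 rows; each row shifts and turns the commanded pose from where the row before left it, along the tool's axes as they then stand; what a row does not reach is not made up. A row lasts 1/12 s, in which the tool goes at most 41.7 mm and 7.16 degrees, less where a joint would pass 70% of its speed; a pose out of reach is approached as far as the arm can. A call is refused whole if a number of a shift passes 41.7 or a number of a turn 0.125, either way. A call with a gripper value outside its range is refused whole. The fingers move at their own pace and stop on an object; "newtons" is the grip in N (left out, the last holds). Time passes only in rows, so rows that do not move let the fingers close. It gives the time, the measured TCP pose, the force, the opening and the grip force at its end, in the units of the state.
- robot.state(): the state, without advancing time (a new reading comes with each control period).
- robot.camera(name): name is "scene" or "side" or "wrist"; returns a dict with "frame" (384x512x3 uint8, blue, green, red), "fovy" (degrees; the focal length in pixels is half the picture's height over the tangent of half this angle, whatever the lens; pixels are square), "cx", "cy" (the principal point, pixels), "rvec" (rotation vector, rad) and "tvec" (3), from world to camera coordinates, as OpenCV has them. Camera axes: x right, y down, z forward; pixel columns grow to the right and rows downward; lengths in m; the calibration is good to about 2 mm. A picture is of the moment at which its call begins. There is no depth.
- robot.hand_in(): hands the job in; it is judged then, once.
Trained networks look in a picture, given as the dict that the camera call returned (one of the last four; its "shot" number tells which), for a name from the list of things; names that differ only in an ending like _2 or _b are one class to them, and where a whole thing is asked for, a point or a joint stands for the part that bears it (a point fixed in the world has none). Each returns a list of dicts, best first, with "confidence" (0 to 1); they miss things now and then, are a little off and sometimes report something else, mostly with a low value. They report only what shows in the picture. A call takes as long as a camera call.
- robot.look_for(picture, query): "centre" ([x, y, z] in m, in the coordinates of the camera as it stood for that picture, good to about 4 mm: the middle of the surface that is visible of it).
- robot.tip_of(picture, query): "centre" ([x, y, z] in m, in the coordinates of the camera as it stood for that picture, good to about 4 mm: a listed point, or the origin of a listed thing).
The state is a dict: "time_s": time; "joint_positions": joint angles; "qvel": joint speeds; "tau": joint torques, N m; "tool_pos": TCP position; "orientation": TCP orientation; "wrist_force": force on the tool from outside, world axes, zero at the start; "wrist_torque": the same for the moment, N m; "opening": finger opening in m; "grip_force": force on a finger pad.
Only numpy, scipy, OpenCV 4.12 (cv2) and the standard library are available. Lean on these libraries where they do the work, as an engineer would, in place of code of your own. Each camera call takes 0.05 s, during which the arm holds its last target. There are 200 camera calls.

## Working session

There is one attempt and no reset: what is moved stays moved. The work goes in short steps, Python scripts to look and compute and a tool call to move; the robot and the scene stay as the last step left them, time stands still between calls to the robot, and variables do not carry over. Pictures are saved under pics/ and viewed, at most 10 in all, crops included, and the job is handed in when it is done.

Besides the shell and the picture viewer there is one more tool, called after "Request:" as name(argument=value, ...), one argument or row to a line, values as JSON. play_rows: Moves the arm, as the interface text tells. Its arguments: {"type":"object","properties":{"commands":{"type":"array","items":{"type":"number"}},"newtons":{"type":"number"}},"required":["commands"]}

```bash
mkdir -p pics; cat > h.py <<'E'
import numpy as np, cv2
from scipy.spatial.transform import Rotation as R
from bench import robot
def w(p,c):
    M=cv2.Rodrigues(np.array(p["rvec"],float))[0]; return M.T@(np.array(c,float)-np.array(p["tvec"],float).ravel())
def find(p,q,f="tip_of",n=2):
    for d in getattr(robot,f)(p,q)[:n]: print(q,f,round(d["confidence"],2),w(p,d["centre"]).round(4))
def st():
    s=robot.state(); print(s["time_s"],np.round(s["tool_pos"],4),np.round(s["orientation"],3),np.round(s["joint_positions"],3),np.round(s["wrist_force"],1),s["opening"],s["grip_force"])
    print(R.from_rotvec(s["orientation"]).as_matrix().round(3)); return s
E
python3 - <<'E'
from h import *
st()
ims=[]
for n in ["scene","side"]:
    p=robot.camera(n); ims.append(p["frame"]); print(n,"cam at",w(p,[0,0,0]).round(3))
    for q in ["sieve","sieve_handle","sieve_floor","tray","battery"]: find(p,q,n=1)
    find(p,"ball_1_center",n=5)
    cv2.imwrite(f"pics/{n}0.png",p["frame"])
E
```

```text
0.0 [ 0.1992 -0.485   0.2304] [-3.08e+00 -6.08e-01  1.00e-03] [-1.181  0.261 -0.139  1.173  0.     1.571] [ 0.  -0.6 -0.8] 0.08537177576144063 0.0
[[ 0.925  0.38  -0.001]
 [ 0.38  -0.925  0.002]
 [ 0.    -0.002 -1.   ]]
scene cam at [0.113 0.574 0.634]
sieve tip_of 0.87 [0.4285 0.0355 0.0017]
sieve_handle tip_of 0.81 [0.4247 0.0336 0.094 ]
sieve_floor tip_of 0.8 [0.4291 0.034  0.0067]
tray tip_of 0.79 [ 0.448  -0.3097  0.0009]
battery tip_of 0.57 [0.4549 0.065  0.0146]
side cam at [0.724 0.57  0.824]
sieve tip_of 0.71 [0.4295 0.0324 0.0021]
sieve_handle tip_of 0.59 [0.4311 0.0295 0.0975]
sieve_floor tip_of 0.64 [0.4299 0.0347 0.0122]
tray tip_of 0.75 [ 0.4532 -0.3079 -0.0024]
battery tip_of 0.59 [0.4525 0.0534 0.0177]
```

View pics/scene0.png

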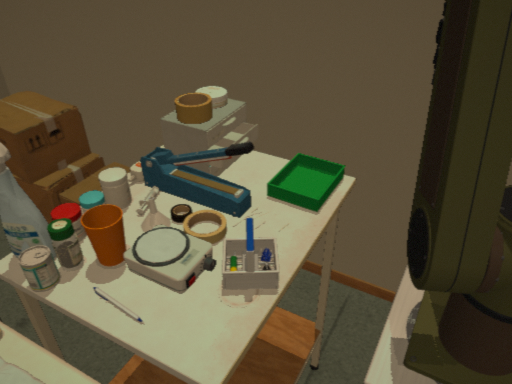

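View pics/side0.png

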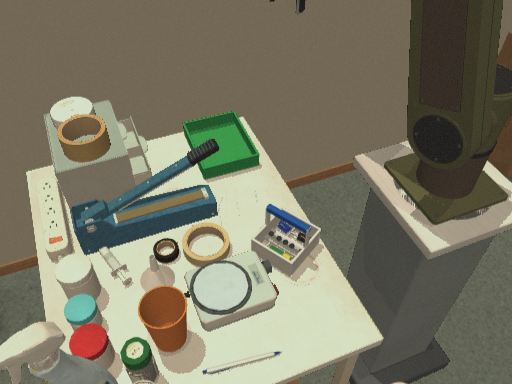

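The scene picture shows the sieve with its blue bar near (250,235), the tray at (307,181) and the sealer between them. The side picture shows the bar at (287,218) and the tray at (221,145). Next I need the yaw of the bar and of the tray.

```bash
cat >> h.py <<'E'
def ray(p,uv,z):
    f=p["frame"].shape[0]/2/np.tan(np.radians(p["fovy"])/2)
    o=w(p,[0,0,0]); d=w(p,[(uv[0]-p["cx"])/f,(uv[1]-p["cy"])/f,1])-o
    return o+d*(z-o[2])/d[2]
def blob(p,lo,hi,roi,z):
    x0,y0,x1,y1=roi; m=cv2.inRange(cv2.cvtColor(p["frame"],cv2.COLOR_BGR2HSV),lo,hi)
    k=np.zeros_like(m);k[y0:y1,x0:x1]=m[y0:y1,x0:x1]
    n,l,s,c=cv2.connectedComponentsWithStats(k); i=1+s[1:,4].argmax()
    v,u=np.where(l==i); P=np.array([ray(p,(a,b),z)[:2] for a,b in zip(u,v)],np.float32)
    return s[i],cv2.minAreaRect(P)
E
python3 - <<'E'
from h import *
for n,rb,rt in [("scene",(238,212,262,256),(255,140,360,220)),("side",(255,195,320,240),(170,100,270,185))]:
    p=robot.camera(n)
    print(n,"bar",blob(p,(100,120,40),(130,255,255),rb,.099))
    print(n,"tray",blob(p,(45,100,30),(85,255,255),rt,.036))
E
```

```text
scene bar (array([247, 218,   7,  33, 190], dtype=int32), ((0.4269397556781769, 0.033330198377370834), (0.011118659749627113, 0.09418576955795288), 29.815570831298828))
scene tray (array([ 267,  153,   79,   59, 2908], dtype=int32), ((0.4425273537635803, -0.28447747230529785), (0.2258765995502472, 0.15509004890918732), 88.71479797363281))
side bar (array([267, 204,  43,  29, 433], dtype=int32), ((0.43907541036605835, 0.040411364287137985), (0.04113638401031494, 0.0960099920630455), 29.88575553894043))
side tray (array([ 183,  111,   76,   68, 3069], dtype=int32), ((0.45355331897735596, -0.2913196384906769), (0.21347469091415405, 0.14666029810905457), 88.36000061035156))
```

Request:
play_rows(
  commands=[0, 0, 0, 29, -28, 0, 85, 0, 0, 0, 29, -28, 0, 85, 0, 0, 0, 29, -28, 0, 85, 0, 0, 0, 29, -28, 0, 85, 0, 0, 0, 29, -28, 0, 85, 0, 0, 0, 29, -28, 0, 85, 0, 0, 0, 29, -28, 0, 85, 0, 0, 0, 29, -28, 0, 85, 0, 0, 0, 29, -28, 0, 85, 0, 0, 0, 29, -28, 0, 85, 0, 0, 0, 29, -28, 0, 85, 0, 0, 0, 29, -28, 0, 85],
  newtons=80,
)

```text
time_s: 1.8
tool_pos: [0.3941, -0.0406, 0.2317]
orientation: [3.082, 0.608, 0.002]
wrist_force: [1.3, 0.1, 0.2]
opening: 0.085
grip_force: 0.0
```

Request:
play_rows(
  commands=[0, 0, 0, 30, -28, 0, 85, 0, 0, 0, 30, -28, 0, 85, 0, 0, -0.12, 0, 0, 0, 85, 0, 0, -0.12, 0, 0, 0, 85, 0, 0, -0.12, 0, 0, 0, 85, 0, 0, -0.12, 0, 0, 0, 85, 0, 0, -0.12, 0, 0, 0, 85, 0, 0, -0.12, 0, 0, 0, 85, 0, 0, -0.12, 0, 0, 0, 85, 0, 0, -0.12, 0, 0, 0, 85, 0, 0, -0.12, 0, 0, 0, 85, 0, 0, -0.12, 0, 0, 0, 85],
)

```text
time_s: 2.8
tool_pos: [0.428, 0.032, 0.2314]
orientation: [2.193, 2.249, 0.0]
wrist_force: [0.3, -0.0, -0.2]
opening: 0.085
grip_force: 0.0
```

Request:
play_rows(
  commands=[0, 0, -0.12, 0, 0, 0, 85, 0, 0, -0.12, 0, 0, 0, 85, 0, 0, -0.12, 0, 0, 0, 85, 0, 0, -0.12, 0, 0, 0, 85, 0, 0, 0, 0, 0, 0, 85, 0, 0, 0, 0, 0, 0, 85],
)

```text
time_s: 3.3
tool_pos: [0.4279, 0.032, 0.2314]
orientation: [1.608, 2.699, 0.0]
wrist_force: [-0.2, -0.7, -0.8]
opening: 0.085
grip_force: 0.0
```

```bash
python3 - <<'E'
from h import *
st()
p=robot.camera("wrist"); print("cam at",w(p,[0,0,0]).round(3))
for q in ["sieve_handle","sieve","sieve_floor","battery","black_clip","blue_clip"]: find(p,q,n=1)
find(p,"ball_1_center",n=6)
cv2.imwrite("pics/wrist1.png",p["frame"])
E
```

```text
3.3 [0.4279 0.032  0.2314] [1.608 2.699 0.   ] [ 0.075  0.096 -0.346  1.129  0.     1.15 ] [-0.2 -0.7 -0.8] 0.08502309503451372 0.0
[[-0.476  0.88   0.   ]
 [ 0.88   0.476  0.   ]
 [-0.     0.    -1.   ]]
cam at [0.39  0.104 0.373]
sieve_handle tip_of 0.81 [0.4242 0.0366 0.0919]
sieve tip_of 0.61 [ 0.4282  0.0339 -0.0019]
sieve_floor tip_of 0.55 [0.425  0.0352 0.0067]
battery tip_of 0.55 [0.4496 0.0556 0.0115]
black_clip tip_of 0.94 [0.3859 0.0353 0.0121]
blue_clip tip_of 0.62 [ 0.4089 -0.003   0.0112]
```

View pics/wrist1.png

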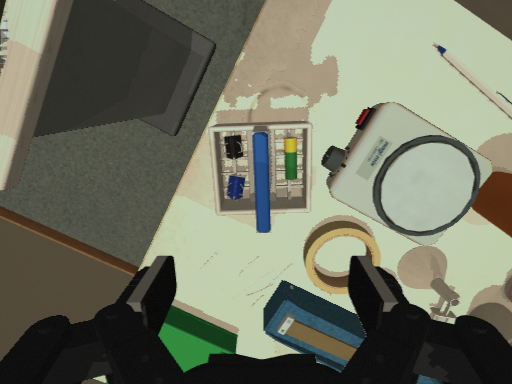

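The wrist view shows the bar from (260,132) to (263,232), running nearly straight up the image. The battery lies on its right grid and the two clips on its left grid.

```bash
python3 - <<'E'
from h import *
p=robot.camera("wrist")
print(blob(p,(100,120,40),(130,255,255),(246,120,280,240),.102))
print([ray(p,u,.045).round(4) for u in [(211,127),(311,122),(217,214),(310,211)]])
q=robot.camera("scene"); print(blob(q,(100,120,40),(130,255,255),(238,212,262,256),.102))
E
```

```text
(array([ 253,  132,   17,  101, 1378], dtype=int32), ((0.42667460441589355, 0.03462542966008186), (0.01304467674344778, 0.09622545540332794), 30.4256649017334))
[array([0.3573, 0.0502, 0.045 ]), array([0.4474, 0.1051, 0.045 ]), array([ 0.406 , -0.0357,  0.045 ]), array([0.4988, 0.0191, 0.045 ])]
(array([247, 218,   7,  33, 189], dtype=int32), ((0.42517828941345215, 0.0363631434738636), (0.011056272312998772, 0.0936572402715683), 29.81555938720703))
```

Request:
play_rows(
  commands=[0, 0, -0.03, 3, 0, 20, 85, 0, 0, 0, 0, 0, 30, 85, 0, 0, 0, 0, 0, 30, 85, 0, 0, 0, 0, 0, 30, 85, 0, 0, 0, 0, 0, 24, 85, 0, 0, 0, 0, 0, 12, 85, 0, 0, 0, 0, 0, 8, 85, 0, 0, 0, 0, 0, 0, 85],
)

```text
time_s: 4.47
tool_pos: [0.4253, 0.0346, 0.0759]
orientation: [-1.562, -2.723, 0.003]
wrist_force: [0.5, -0.3, -0.3]
opening: 0.0854
grip_force: 0.0
```

Request:
play_rows(
  commands=[0, 0, 0, 0, 0, 0, 40, 0, 0, 0, 0, 0, 0, 20, 0, 0, 0, 0, 0, 0, 5, 0, 0, 0, 0, 0, 0, 5, 0, 0, 0, 0, 0, 0, 5, 0, 0, 0, 0, 0, 0, 5, 0, 0, 0, 0, 0, 0, 5, 0, 0, 0, 0, 0, 0, 5],
  newtons=80,
)

```text
time_s: 5.13
tool_pos: [0.4268, 0.0346, 0.0778]
orientation: [1.563, 2.724, 0.001]
wrist_force: [-1.2, -0.7, 6.1]
opening: 0.0125
grip_force: 78.3
```

Request:
play_rows(
  commands=[0, 0, 0, 0, 0, -3, 5, 0, 0, 0, 0, 0, -6, 5, 0, 0, 0, 0, 0, -9, 5, 0, 0, 0, 0, 0, -11, 5, 0, 0, 0, 0, 0, -11, 5, 0, 0, 0, 0, 0, -9, 5, 0, 0, 0, 0, 0, -7, 5, 0, 0, 0, 0, 0, -4, 5, 0, 0, 0, 0, 0, 0, 5],
)

```text
time_s: 5.88
tool_pos: [0.4271, 0.0347, 0.1381]
orientation: [1.563, 2.724, 0.001]
wrist_force: [0.8, 0.0, -2.8]
opening: 0.0125
grip_force: 78.1
```

```bash
python3 - <<'E'
from h import *
st()
p=robot.camera("scene")
find(p,"sieve",n=1)
cv2.imwrite("pics/s2.png",cv2.resize(p["frame"][170:310,150:330],None,fx=3,fy=3))
E
```

```text
5.8833 [0.4271 0.0347 0.1381] [1.563e+00 2.724e+00 1.000e-03] [ 0.081  0.162 -0.527  0.88  -0.     1.123] [ 0.8  0.  -2.8] 0.012530027026492202 78.05909514427185
[[-0.505  0.863  0.001]
 [ 0.863  0.505  0.   ]
 [-0.001  0.001 -1.   ]]
sieve tip_of 0.63 [0.429  0.0358 0.0635]
```

View pics/s2.png

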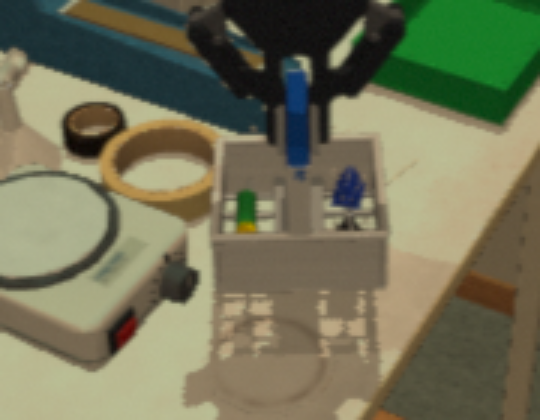

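The crop shows the sieve lifted level, with the battery and both clips inside. Now I carry it to the tray.

Request:
play_rows(
  commands=[0, 0, 0, -2.6, -1.5, 0, 5, 0, 0, 0, -5.2, -3, 0, 5, 0, 0, 0, -7.8, -4.5, 0, 5, 0, 0, 0, -10.4, -6, 0, 5, 0, 0, 0, -13, -7.5, 0, 5, 0, 0, 0, -15.6, -9, 0, 5, 0, 0, 0, -15.6, -9, 0, 5, 0, 0, 0, -15.6, -9, 0, 5, 0, 0, 0, -15.6, -9, 0, 5, 0, 0, 0, -15.6, -9, 0, 5, 0, 0, 0, -15.6, -9, 0, 5, 0, 0, 0, -15.6, -9, 0, 5],
)

```text
time_s: 6.98
tool_pos: [0.4268, -0.1381, 0.137]
orientation: [-1.564, -2.724, 0.001]
wrist_force: [0.6, 0.4, -3.3]
opening: 0.0125
grip_force: 78.1
```

Request:
play_rows(
  commands=[0, 0, 0, -15.6, -9, 0, 5, 0, 0, 0, -15.6, -9, 0, 5, 0, 0, 0, -15.6, -9, 0, 5, 0, 0, 0, -15.6, -9, 0, 5, 0, 0, 0, -15.6, -9, 0, 5, 0, 0, 0, -15.6, -9, 0, 5, 0, 0, 0, -13, -7.5, 0, 5, 0, 0, 0, -10.4, -6, 0, 5, 0, 0, 0, -7.8, -4.5, 0, 5, 0, 0, 0, -5.2, -3, 0, 5, 0, 0, 0, -2.6, -1.5, 0, 5, 0, 0, 0, 0, 0, 0, 5],
)

```text
time_s: 7.98
tool_pos: [0.4282, -0.2898, 0.1372]
orientation: [-1.564, -2.724, -0.0]
wrist_force: [-0.4, 0.1, -2.6]
opening: 0.0121
grip_force: 78.1
```

Request:
play_rows(
  commands=[0, 0, -0.03, 0, 0, 0, 5, 0, 0, -0.06, 0, 0, 0, 5, 0, 0, -0.09, 0, 0, 0, 5, 0, 0, -0.11, 0, 0, 0, 5, 0, 0, -0.11, 0, 0, 0, 5, 0, 0, -0.11, 0, 0, 0, 5, 0, 0, -0.11, 0, 0, 0, 5, 0, 0, -0.11, 0, 0, 0, 5, 0, 0, -0.11, 0, 0, 0, 5, 0, 0, -0.09, 0, 0, 0, 5, 0, 0, -0.06, 0, 0, 0, 5, 0, 0, -0.04, 0, 0, 0, 5],
)

```text
time_s: 8.98
tool_pos: [0.4283, -0.2885, 0.1373]
orientation: [-0.012, -3.141, -0.001]
wrist_force: [-0.2, -0.6, -3.1]
opening: 0.0126
grip_force: 78.1
```

```bash
python3 - <<'E'
from h import *
st()
ims=[]
for n in ["scene","side"]:
    p=robot.camera(n)
    for q in ["sieve","tray","sieve_handle"]: find(p,q,n=1)
    find(p,"ball_1_center",n=6)
    c=p["frame"][120:240,230:370] if n=="scene" else p["frame"][80:200,150:290]
    ims.append(cv2.resize(c,None,fx=2.8,fy=2.8,interpolation=cv2.INTER_CUBIC))
cv2.imwrite("pics/s3.png",np.hstack(ims))
E
```

```text
8.9833 [ 0.4283 -0.2885  0.1373] [-1.200e-02 -3.141e+00 -1.000e-03] [-0.593  0.305 -0.331  0.935  0.    -0.585] [-0.2 -0.6 -3.1] 0.012560981588941242 78.06511044502258
[[-1.     0.008 -0.   ]
 [ 0.008  1.     0.001]
 [ 0.     0.001 -1.   ]]
sieve tip_of 0.7 [ 0.4315 -0.2869  0.0643]
tray tip_of 0.96 [ 0.4467 -0.3057 -0.0024]
sieve_handle tip_of 0.64 [ 0.4304 -0.2877  0.1544]
sieve tip_of 0.85 [ 0.4278 -0.2884  0.0594]
tray tip_of 0.92 [ 0.454  -0.3056 -0.0012]
sieve_handle tip_of 0.81 [ 0.4307 -0.2917  0.1574]
ball_1_center tip_of 0.15 [ 0.4291 -0.2854  0.0621]
```

View pics/s3.png

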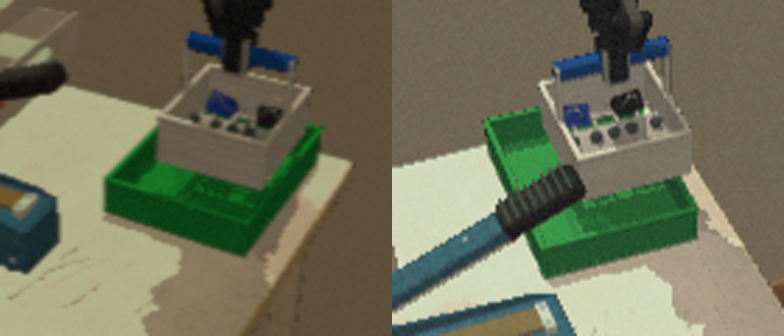

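All five balls are visible in the trough, near (195-280,125) in the left crop. Now I centre the sieve over the tray, lower it, and start shaking.

Request:
play_rows(
  commands=[0, 0, 0, -4, -3, 2, 5, 0, 0, 0, -7, -6, 3, 5, 0, 0, 0, -7, -6, 4, 5, 0, 0, 0, -4, -3, 2, 5, 0, 0, 0, 0, 0, 0, 5, 0, 0, 0, 0, 0, 0, 5],
)

```text
time_s: 9.98
tool_pos: [0.4503, -0.3079, 0.1257]
orientation: [-0.019, -3.141, -0.001]
wrist_force: [0.1, -0.2, -3.2]
opening: 0.0124
grip_force: 78.1
```

Request:
play_rows(
  commands=[0, 0, 0, 0, 25, 0, 5, 0, 0, 0, 0, -25, 0, 5, 0, 0, 0, 0, -25, 0, 5, 0, 0, 0, 0, 25, 0, 5, 0, 0, 0, 0, 25, 0, 5, 0, 0, 0, 0, -25, 0, 5, 0, 0, 0, 0, -25, 0, 5, 0, 0, 0, 0, 25, 0, 5, 0, 0, 0, 0, 25, 0, 5, 0, 0, 0, 0, -25, 0, 5, 0, 0, 0, 0, -25, 0, 5, 0, 0, 0, 0, 25, 0, 5],
)

```text
time_s: 10.98
tool_pos: [0.4521, -0.3154, 0.1271]
orientation: [0.028, 3.138, -0.013]
wrist_force: [1.6, -1.2, -1.5]
opening: 0.0127
grip_force: 79.7
```

Request:
play_rows(
  commands=[0, 0, 0, 0, 25, 0, 5, 0, 0, 0, 0, -25, 0, 5, 0, 0, 0, 0, -25, 0, 5, 0, 0, 0, 0, 25, 0, 5, 0, 0, 0, 0, 25, 0, 5, 0, 0, 0, 0, -25, 0, 5, 0, 0, 0, 0, -25, 0, 5, 0, 0, 0, 0, 25, 0, 5, 0, 0, 0, 0, 25, 0, 5, 0, 0, 0, 0, -25, 0, 5, 0, 0, 0, 0, -25, 0, 5, 0, 0, 0, 0, 25, 0, 5],
)

```text
time_s: 11.98
tool_pos: [0.4521, -0.3154, 0.1271]
orientation: [0.028, 3.138, -0.013]
wrist_force: [2.8, -0.1, -0.9]
opening: 0.0126
grip_force: 80.0
```

```bash
cat > look.py <<'E'
import sys
from h import *
st()
ims=[]
for n in ["scene","side"]:
    p=robot.camera(n)
    for q in ["sieve","sieve_handle"]: find(p,q,n=1)
    find(p,"ball_1_center",n=6)
    c=p["frame"][120:240,230:370] if n=="scene" else p["frame"][80:200,150:290]
    ims.append(cv2.resize(c,None,fx=2.8,fy=2.8,interpolation=cv2.INTER_CUBIC))
cv2.imwrite(f"pics/{sys.argv[1]}.png",np.hstack(ims))
E
python3 look.py s4
```

```text
11.9833 [ 0.4521 -0.3154  0.1271] [ 0.028  3.138 -0.013] [-0.606  0.363 -0.273  0.928 -0.005 -0.589] [ 2.8 -0.1 -0.9] 0.012622745743323116 79.96366024017334
[[-1.     0.018  0.004]
 [ 0.018  1.    -0.008]
 [-0.004 -0.008 -1.   ]]
sieve tip_of 0.8 [ 0.4527 -0.3144  0.0585]
sieve_handle tip_of 0.85 [ 0.4554 -0.3154  0.1414]
sieve tip_of 0.65 [ 0.4477 -0.3072  0.0511]
sieve_handle tip_of 0.94 [ 0.4514 -0.3111  0.1431]
```

View pics/s4.png

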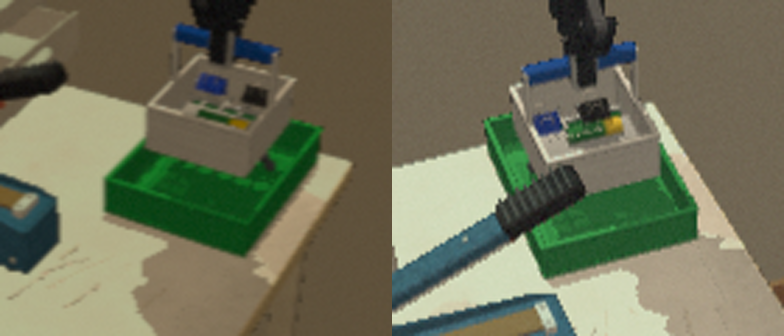

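The battery has rolled into the trough. One ball shows in the tray at about (268,163) in the left crop. I'll shake more.

Request:
play_rows(
  commands=[0, 0, 0, 0, 28, 0, 5, 0, 0, 0, 0, -28, 0, 5, 0, 0, 0, 0, -28, 0, 5, 0, 0, 0, 0, 28, 0, 5, 0, 0, 0, 0, 28, 0, 5, 0, 0, 0, 0, -28, 0, 5, 0, 0, 0, 0, -28, 0, 5, 0, 0, 0, 0, 28, 0, 5, 0, 0, 0, 0, 28, 0, 5, 0, 0, 0, 0, -28, 0, 5, 0, 0, 0, 0, -28, 0, 5, 0, 0, 0, 0, 28, 0, 5],
)

```text
time_s: 13.38
tool_pos: [0.4526, -0.317, 0.1269]
orientation: [0.03, 3.137, -0.016]
wrist_force: [1.6, -0.8, -0.9]
opening: 0.0122
grip_force: 80.2
```

Request:
play_rows(
  commands=[0, 0, 0, 0, 28, 0, 5, 0, 0, 0, 0, -28, 0, 5, 0, 0, 0, 0, -28, 0, 5, 0, 0, 0, 0, 28, 0, 5, 0, 0, 0, 0, 28, 0, 5, 0, 0, 0, 0, -28, 0, 5, 0, 0, 0, 0, -28, 0, 5, 0, 0, 0, 0, 28, 0, 5, 0, 0, 0, 0, 28, 0, 5, 0, 0, 0, 0, -28, 0, 5, 0, 0, 0, 0, -28, 0, 5, 0, 0, 0, 0, 28, 0, 5],
)

```text
time_s: 14.38
tool_pos: [0.4525, -0.317, 0.1269]
orientation: [0.03, 3.137, -0.016]
wrist_force: [1.1, 0.7, -1.7]
opening: 0.0127
grip_force: 80.2
```

Request:
play_rows(
  commands=[0, 0, 0, 0, 28, 0, 5, 0, 0, 0, 0, -28, 0, 5, 0, 0, 0, 0, -28, 0, 5, 0, 0, 0, 0, 28, 0, 5, 0, 0, 0, 0, 28, 0, 5, 0, 0, 0, 0, -28, 0, 5, 0, 0, 0, 0, -28, 0, 5, 0, 0, 0, 0, 28, 0, 5, 0, 0, 0, 0, 0, 0, 5, 0, 0, 0, 0, 0, 0, 5, 0, 0, 0, 0, 0, 0, 5, 0, 0, 0, 0, 0, 0, 5],
)

```text
time_s: 15.38
tool_pos: [0.4504, -0.3082, 0.1265]
orientation: [0.018, 3.141, -0.001]
wrist_force: [0.2, -0.1, -1.6]
opening: 0.0124
grip_force: 80.2
```

```bash
python3 look.py s5
```

```text
15.3833 [ 0.4504 -0.3082  0.1265] [ 1.800e-02  3.141e+00 -1.000e-03] [-0.6    0.359 -0.279  0.931 -0.    -0.588] [ 0.2 -0.1 -1.6] 0.012437613854549804 80.18670558929443
[[-1.     0.012  0.   ]
 [ 0.012  1.    -0.001]
 [-0.    -0.001 -1.   ]]
sieve tip_of 0.96 [ 0.4507 -0.3052  0.0516]
sieve_handle tip_of 0.93 [ 0.4497 -0.3074  0.1428]
sieve tip_of 0.68 [ 0.4526 -0.3102  0.0502]
```

View pics/s5.png

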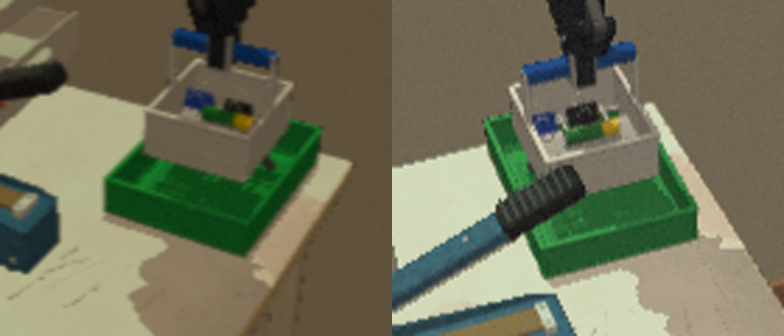

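I lift straight up, still over the tray, so the cameras can see the tray's contents.

Request:
play_rows(
  commands=[0, 0, 0, 0, 0, -5, 5, 0, 0, 0, 0, 0, -10, 5, 0, 0, 0, 0, 0, -15, 5, 0, 0, 0, 0, 0, -20, 5, 0, 0, 0, 0, 0, -20, 5, 0, 0, 0, 0, 0, -20, 5, 0, 0, 0, 0, 0, -20, 5, 0, 0, 0, 0, 0, -15, 5, 0, 0, 0, 0, 0, -10, 5, 0, 0, 0, 0, 0, -5, 5, 0, 0, 0, 0, 0, 0, 5],
)

```text
time_s: 16.7
tool_pos: [0.4507, -0.3082, 0.2678]
orientation: [0.019, 3.139, -0.002]
wrist_force: [-0.4, 0.0, -2.4]
opening: 0.0122
grip_force: 80.2
```

```bash
sed -i 's/120:240,230:370/95:215,240:380/; s/80:200,150:290/60:180,150:290/' look.py; python3 look.py s6
```

```text
16.7 [ 0.4507 -0.3082  0.2678] [ 1.900e-02  3.139e+00 -2.000e-03] [-0.6    0.282 -0.012  1.274 -0.    -0.588] [-0.4  0.  -2.4] 0.012243015767902706 80.1805579662323
[[-1.     0.012  0.002]
 [ 0.012  1.    -0.001]
 [-0.002 -0.001 -1.   ]]
sieve tip_of 0.61 [ 0.4507 -0.3053  0.195 ]
sieve_handle tip_of 0.93 [ 0.4489 -0.3094  0.2849]
sieve tip_of 0.76 [ 0.4499 -0.3094  0.1884]
sieve_handle tip_of 0.57 [ 0.4511 -0.3053 -0.0007]
```

View pics/s6.png

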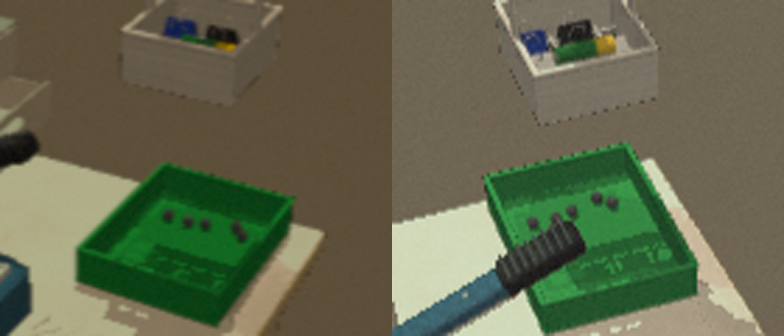

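Five balls lie in the tray, in the left crop at (168,216), (187,222), (205,225), (237,229) and (241,236). The clips and battery are still in the sieve. Now I move it beside the tray and lower it.

Request:
play_rows(
  commands=[0, 0, 0, 2, 5, 0, 5, 0, 0, 0, 2, 12, 0, 5, 0, 0, 0, 2, 20, 0, 5, 0, 0, 0, 2, 24, 0, 5, 0, 0, 0, 2, 24, 0, 5, 0, 0, 0, 2, 24, 0, 5, 0, 0, 0, 2, 24, 0, 5, 0, 0, 0, 2, 18, 0, 5, 0, 0, 0, 0, 11, 0, 5, 0, 0, 0, 0, 6, 0, 5, 0, 0, 0, 0, 0, 0, 5],
)

```text
time_s: 18.02
tool_pos: [0.436, -0.1385, 0.2665]
orientation: [0.016, 3.141, 0.0]
wrist_force: [-0.1, -0.1, -2.2]
opening: 0.0125
grip_force: 80.1
```

Request:
play_rows(
  commands=[0, 0, 0, 0, 0, 5, 5, 0, 0, 0, 0, 0, 12, 5, 0, 0, 0, 0, 0, 20, 5, 0, 0, 0, 0, 0, 25, 5, 0, 0, 0, 0, 0, 25, 5, 0, 0, 0, 0, 0, 25, 5, 0, 0, 0, 0, 0, 25, 5, 0, 0, 0, 0, 0, 20, 5, 0, 0, 0, 0, 0, 13, 5, 0, 0, 0, 0, 0, 6, 5, 0, 0, 0, 0, 0, 0, 5],
)

```text
time_s: 18.93
tool_pos: [0.435, -0.1401, 0.0887]
orientation: [-0.021, -3.138, -0.001]
wrist_force: [0.2, 0.3, -2.0]
opening: 0.0127
grip_force: 80.2
```

```bash
python3 - <<'E'
from h import *
st()
for n in ["scene","side"]:
    p=robot.camera(n)
    for q in ["sieve","sieve_handle"]: find(p,q,n=1)
E
```

```text
18.9333 [ 0.435  -0.1401  0.0887] [-2.100e-02 -3.138e+00 -1.000e-03] [-0.311  0.262 -0.542  0.769 -0.    -0.298] [ 0.2  0.3 -2. ] 0.012678785237623568 80.19429802894592
[[-1.     0.013 -0.003]
 [ 0.013  1.     0.001]
 [ 0.003  0.001 -1.   ]]
sieve tip_of 0.98 [ 0.4385 -0.1391  0.0152]
sieve_handle tip_of 0.92 [ 0.4371 -0.14    0.107 ]
sieve tip_of 0.56 [ 0.4385 -0.1422  0.0134]
sieve_handle tip_of 0.98 [ 0.4357 -0.1432  0.1103]
```

Request:
play_rows(
  commands=[0, 0, 0, 0, 0, 4, 5, 0, 0, 0, 0, 0, 3, 5, 0, 0, 0, 0, 0, 2, 5, 0, 0, 0, 0, 0, 0, 5, 0, 0, 0, 0, 0, 0, 5],
)

```text
time_s: 19.65
tool_pos: [0.4358, -0.1395, 0.0811]
orientation: [-0.018, -3.141, -0.0]
wrist_force: [-0.4, 0.8, -2.3]
opening: 0.0123
grip_force: 80.2
```

Request:
play_rows(
  commands=[0, 0, 0, 0, 0, 1, 5, 0, 0, 0, 0, 0, 1, 5, 0, 0, 0, 0, 0, 0, 5, 0, 0, 0, 0, 0, 0, 5],
)

```text
time_s: 19.98
tool_pos: [0.4361, -0.1396, 0.0792]
orientation: [-0.018, -3.141, -0.0]
wrist_force: [0.4, -0.2, -2.2]
opening: 0.0122
grip_force: 80.2
```

Request:
play_rows(
  commands=[0, 0, 0, 0, 0, 1, 5, 0, 0, 0, 0, 0, 0, 5, 0, 0, 0, 0, 0, 0, 5],
)

```text
time_s: 20.23
tool_pos: [0.4361, -0.1396, 0.0783]
orientation: [-0.019, -3.141, -0.0]
wrist_force: [0.0, -0.5, -2.3]
opening: 0.0125
grip_force: 80.2
```

Request:
play_rows(
  commands=[0, 0, 0, 0, 0, 1, 5, 0, 0, 0, 0, 0, 0, 5, 0, 0, 0, 0, 0, 0, 5],
)

```text
time_s: 20.48
tool_pos: [0.4362, -0.1399, 0.0779]
orientation: [0.019, 3.141, -0.001]
wrist_force: [-2.5, -0.8, 4.8]
opening: 0.0123
grip_force: 81.0
```

Contact: the force is now upward. I release and lift off.

Request:
play_rows(
  commands=[0, 0, 0, 0, 0, 0, 25, 0, 0, 0, 0, 0, 0, 45, 0, 0, 0, 0, 0, 0, 70, 0, 0, 0, 0, 0, 0, 70, 0, 0, 0, 0, 0, 0, 70, 0, 0, 0, 0, 0, 0, 70, 0, 0, 0, 0, 0, -10, 70, 0, 0, 0, 0, 0, -20, 70, 0, 0, 0, 0, 0, -35, 70, 0, 0, 0, 0, 0, -35, 70, 0, 0, 0, 0, 0, -35, 70, 0, 0, 0, 0, 0, -20, 70],
)

```text
time_s: 21.48
tool_pos: [0.4375, -0.14, 0.2361]
orientation: [0.018, 3.137, -0.002]
wrist_force: [0.8, -0.3, 0.4]
opening: 0.0701
grip_force: 0.0
```

Request:
play_rows(
  commands=[0, 0, 0, 0, 0, 0, 70, 0, 0, 0, 0, 0, 0, 70, 0, 0, 0, 0, 0, 0, 70, 0, 0, 0, 0, 0, 0, 70],
)

```text
time_s: 21.82
tool_pos: [0.435, -0.1392, 0.2308]
orientation: [-0.018, -3.139, -0.001]
wrist_force: [-0.1, -0.3, 0.2]
opening: 0.0701
grip_force: 0.0
```

```bash
sed -i 's/95:215,240:380/130:270,200:360/; s/60:180,150:290/95:235,160:320/;s/2.8/2.4/g' look.py; python3 look.py s7
```

```text
21.8167 [ 0.435  -0.1392  0.2308] [-1.800e-02 -3.139e+00 -1.000e-03] [-0.31   0.146 -0.288  1.14  -0.    -0.298] [-0.1 -0.3  0.2] 0.07005757176262727 0.0
[[-1.     0.012 -0.003]
 [ 0.012  1.     0.001]
 [ 0.003  0.001 -1.   ]]
sieve tip_of 0.58 [ 0.4391 -0.1359  0.0022]
sieve_handle tip_of 0.96 [ 0.436 -0.141  0.095]
sieve tip_of 0.67 [ 0.4398 -0.141   0.0013]
sieve_handle tip_of 0.62 [ 0.4383 -0.1426  0.0982]
```

View pics/s7.png

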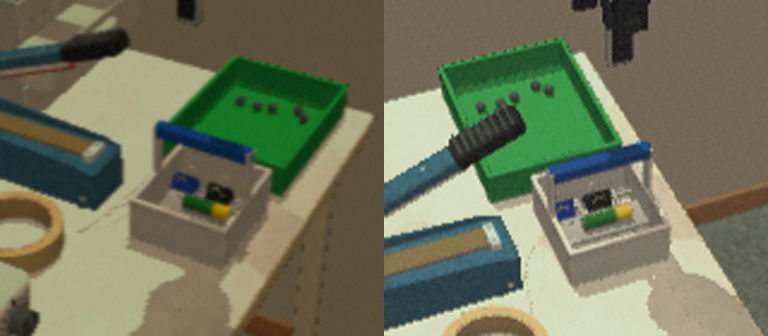

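The sieve stands upright beside the tray at about (200,200) in the left crop, with both clips and the battery in it. Five balls lie in the tray, and the gripper is clear.

```bash
python3 -c "
from bench import robot
print(robot.hand_in())"
```

```text
the job is handed in; nothing more can be done
None
```

Job done and handed in at about 22 s of the 58 s limit: all five balls are in the tray, and the sieve stands upright on the worktop beside it with both clips and the battery still in it.

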